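# Find the full tin by its weight

### The arm

A 7-joint arm with a two-finger parallel gripper is mounted at the origin on the work surface; the furniture and walls round the work are solid. World frame = base frame: x ahead of the robot, y to its left, z up, the work surface at z = 0. Lengths are in m, angles in rad, forces in N, time in s.
With the tool pointing down it reaches from about 0.4 to 0.875 m from the base axis. Payload 19.3 kg.
Tool frame: the origin (TCP) lies midway between the tips of the shut fingers; the grasp point (between the pads) lies 19 mm behind it; z points along the fingers, y is the line along which they close (so a half turn about z gives the same grasp; the last joint's range is limited). The gripper opens to 85 mm and grips with 20 to 120 N. Pads are 22 mm wide; open, the fingers measure 114 mm over their backs; the gripper's body (76 mm by 85 mm) begins 54 mm behind the grasp point. The pads swing forward as they close: fully open they stand 13 mm farther back than shut.
Start: joints at [1.105, 0.521, -0.036, 1.599, 0.021, 1.021, -0.113], TCP at [0.241, -0.577, 0.231] pointing down, gripper open.
Joint ranges: [-2.91, 2.91], [-0.3, 2.13], [-1.5, 1.42], [0.17, 2.43], [-1.26, 4.41], [0.16, 1.93], [-2.52, 2.52]. Speed limits (rad/s): [1.89, 1.89, 2.39, 2.39, 3.01, 3.01, 3.01].

### API

Orientations are given as [roll, pitch, yaw] about the fixed x, y, z axes, in that order (R = Rz(yaw) Ry(pitch) Rx(roll)).
In Python, from workcell import telemetry, grab_frame, calibration, bot, outline_of, landmark_of gives the robot as it stands. The module is installed in compiled form; this text tells all that it offers.
- The arm moves only by the shell command python3 -m inch 'ROWS' [FORCE]. ROWS is JSON, a list of rows, each a list of 7 numbers: the shift along the tool's x, y, z in m, then the turn, a rotation vector about the tool's x, y, z in rad, then the closure, from 0 (fully open) to 1 (shut). A call has 1 to 5 rows; each row shifts and turns the commanded pose from where the row before left it, along the tool's axes as they then stand; what a row does not reach is not made up. A row lasts 1/10 s, in which the tool goes at most 50 mm and 8.59 degrees, less where a joint would pass 70% of its speed; a pose out of reach is approached as far as the arm can. A call is refused whole if a number of a shift passes 0.05 or a number of a turn 0.15, either way. A call with a gripper value outside its range is refused whole. The fingers move at their own pace and stop on an object; FORCE is the grip in N (left out, the last holds). Time passes only in rows, so rows that do not move let the fingers close. It gives the time, the measured TCP pose, the force, the opening and the grip force at its end, in the units of the state.
- telemetry.observe(): the state, without advancing time (a new reading comes with each control period).
- grab_frame(name): name is "scene" or "top" or "wrist"; returns the picture (420x560x3 uint8, red, green, blue); there is no depth.
- calibration(name): a dict with "fovy" (degrees; the focal length in pixels is half the picture's height over the tangent of half this angle, whatever the lens; pixels are square), "cx", "cy" (the principal point, pixels), "pose" (4x4, takes a point from camera to world coordinates). Camera axes: x right, y down, z forward; pixel columns grow to the right and rows downward; lengths in m; the calibration is good to about 2 mm. A picture is of the moment at which its call begins: read the wrist's pose just before it. calibration takes no time and is no camera call; for the wrist camera it gives the pose at the moment of the call.
- bot.job_done(): hands the job in; it is judged then, once.
Trained networks look in the newest picture that a camera, given by its name, has taken for a name from the list of things; names that differ only in an ending like _2 or _b are one class to them, and where a whole thing is asked for, a point or a joint stands for the part that bears it (a point fixed in the world has none). Each returns a list of dicts, best first, with "score" (0 to 1); they miss things now and then, are a little off and sometimes report something else, mostly with a low value. They report only what shows in the picture. A call takes as long as a camera call.
- outline_of(label, camera): "region" (420x560 bool, what is visible of it) and "rect" ([left, top, right, bottom] in pixels, round what is visible of it).
- landmark_of(label, camera): "xy" ([column, row] in pixels: a listed point, or the origin of a listed thing).
The state is a dict: "clock": time; "qpos": joint angles; "qd": joint speeds; "joint_efforts": joint torques, N m; "position": TCP position; "tool_rot": TCP orientation; "force": force on the tool from outside, world axes, zero at the start; "moment": the same for the moment, N m; "grip_width": finger opening in m; "finger_force": force on a finger pad.
Only numpy, scipy, OpenCV 4.12 (cv2) and the standard library are available. Lean on these libraries where they do the work, as an engineer would, in place of code of your own. Each camera call takes 0.05 s, during which the arm holds its last target. There are 200 camera calls.

### The job

Three look-alike closed tins of steel pins stand on the desk and only one is still full: lift them to feel which is the heaviest. First take the hand bell off the silver tray and stand it upright on the desk clear of the tray, then stand the two lighter tins upright in the tray for refilling, and finish with the heaviest tin held up in the gripper, upright and still, about 20 cm above the desk; do not put it down or let go at the end. Tip nothing over and leave the cup, eraser and matchbox where they are.

Things in the scene. Friction and masses are not known exactly. Their poses are not given: they have to be found in the camera images.
- tin_a_center (a point): centre (half-way up, on the axis) of one tin: a round closed metal tin with a slip-over lid, 56 mm in diameter, 58 mm high, standing upright on the desk at the start; z is its axis, up. The three tins look exactly alike; only their weight differs.
- tin_b_center (a point): centre (half-way up, on the axis) of another tin: a round closed metal tin with a slip-over lid, 56 mm in diameter, 58 mm high, standing upright on the desk at the start; z is its axis, up. The three tins look exactly alike; only their weight differs.
- tin_c_center (a point): centre (half-way up, on the axis) of the remaining tin: a round closed metal tin with a slip-over lid, 56 mm in diameter, 58 mm high, standing upright on the desk at the start; z is its axis, up. The three tins look exactly alike; only their weight differs. The full tin weighs 0.5 to 0.65 kg, the other two weigh between 0.1 and 0.32 kg each. Which tin is the full one is found only by lifting; the contents may shift a little inside, unseen.
- tray: shallow silver tray, fixed to the desk, 171 mm along its x and 271 mm along its y, in all 13 mm high; origin at the centre of its underside on the desk, z up. Its flat floor lies 5 mm above the desk and reaches 66 mm either way along x and 116 mm along y; round it runs a broad rim whose top is 11 mm above the desk. Its long sides (its y) lie roughly along the robot's forward direction, x points to the robot's left, y back towards the robot.
- bell_center (a point): centre (half-way up, on the axis) of the brass hand bell that stands upright on the tray floor at the start: 60 mm in diameter at its mouth (below), 87 mm high, under 0.2 kg, with a slender upright wooden handle on top, about 16 mm thick, from 46 mm to 87 mm above its mouth; z is its axis, up.
- cup: white coffee cup, a bystander, 63 x 88 mm, 51 mm high, origin under it; left of the tins, from the robot. Free desk for the bell lies to the left of the tray, round about and behind the tins: the desk's back edge runs along x + 0.27 y = 0.62 (m), and a big lampshade hangs over the desk on the left (over y > 0.28 up to x = 0.4)
- eraser: pink eraser, a bystander lying to the left of the tins, from the robot's side, 20 x 44 x 11 mm, origin under it
- matchbox: matchbox, a bystander lying on the desk left of the tins, from the robot, 36 x 55 x 14 mm, origin under it

How it is judged:
On the way, in this order (a step that is already met when the one before it is completed fails the run):
1. the bell stands upright on the desk, off the tray, let go ((x of bell_center in the frame of tray above 0.108 m or x of bell_center in the frame of tray below -0.108 m or y of bell_center in the frame of tray above 0.158 m or y of bell_center in the frame of tray below -0.158 m) and height (world z) of bell_center between 0.03 and 0.055 m and angle between bell_center's own z axis and vertical below 0.15 rad and contact force between bell and the fingers below 0.2 N), for 0.2 s.
2. a lighter tin stands upright in the tray, let go (((x of tin_a_center in the frame of tray between -0.055 and 0.055 m and y of tin_a_center in the frame of tray between -0.105 and 0.105 m and height (world z) of tin_a_center below 0.045 m and angle between tin_a_center's own z axis and vertical below 0.15 rad and contact force between tin_a and tray between 0.5 and 4.2 N and contact force between tin_a and the fingers below 0.2 N) or (x of tin_b_center in the frame of tray between -0.055 and 0.055 m and y of tin_b_center in the frame of tray between -0.105 and 0.105 m and height (world z) of tin_b_center below 0.045 m and angle between tin_b_center's own z axis and vertical below 0.15 rad and contact force between tin_b and tray between 0.5 and 4.2 N and contact force between tin_b and the fingers below 0.2 N) or (x of tin_c_center in the frame of tray between -0.055 and 0.055 m and y of tin_c_center in the frame of tray between -0.105 and 0.105 m and height (world z) of tin_c_center below 0.045 m and angle between tin_c_center's own z axis and vertical below 0.15 rad and contact force between tin_c and tray between 0.5 and 4.2 N and contact force between tin_c and the fingers below 0.2 N))), for 0.2 s.
3. both lighter tins stand upright in the tray, let go ((((x of tin_b_center in the frame of tray between -0.055 and 0.055 m and y of tin_b_center in the frame of tray between -0.105 and 0.105 m and height (world z) of tin_b_center below 0.045 m and angle between tin_b_center's own z axis and vertical below 0.15 rad and contact force between tin_b and tray between 0.5 and 4.2 N and contact force between tin_b and the fingers below 0.2 N) and (x of tin_c_center in the frame of tray between -0.055 and 0.055 m and y of tin_c_center in the frame of tray between -0.105 and 0.105 m and height (world z) of tin_c_center below 0.045 m and angle between tin_c_center's own z axis and vertical below 0.15 rad and contact force between tin_c and tray between 0.5 and 4.2 N and contact force between tin_c and the fingers below 0.2 N)) or ((x of tin_a_center in the frame of tray between -0.055 and 0.055 m and y of tin_a_center in the frame of tray between -0.105 and 0.105 m and height (world z) of tin_a_center below 0.045 m and angle between tin_a_center's own z axis and vertical below 0.15 rad and contact force between tin_a and tray between 0.5 and 4.2 N and contact force between tin_a and the fingers below 0.2 N) and (x of tin_c_center in the frame of tray between -0.055 and 0.055 m and y of tin_c_center in the frame of tray between -0.105 and 0.105 m and height (world z) of tin_c_center below 0.045 m and angle between tin_c_center's own z axis and vertical below 0.15 rad and contact force between tin_c and tray between 0.5 and 4.2 N and contact force between tin_c and the fingers below 0.2 N)) or ((x of tin_a_center in the frame of tray between -0.055 and 0.055 m and y of tin_a_center in the frame of tray between -0.105 and 0.105 m and height (world z) of tin_a_center below 0.045 m and angle between tin_a_center's own z axis and vertical below 0.15 rad and contact force between tin_a and tray between 0.5 and 4.2 N and contact force between tin_a and the fingers below 0.2 N) and (x of tin_b_center in the frame of tray between -0.055 and 0.055 m and y of tin_b_center in the frame of tray between -0.105 and 0.105 m and height (world z) of tin_b_center below 0.045 m and angle between tin_b_center's own z axis and vertical below 0.15 rad and contact force between tin_b and tray between 0.5 and 4.2 N and contact force between tin_b and the fingers below 0.2 N)))), for 0.2 s.
At the end, for the whole second after the job is handed in: Bell upright (0.15 rad) on the desk, no part over the tray; both lighter tins upright (0.15 rad) on the tray floor; bell and those tins let go; the heaviest tin in the fingers, centre over 0.15 m above the desk, upright within 0.3 rad and still. Tray load under 4.2 N marks a lighter tin (all of step 1 and ((((x of tin_b_center in the frame of tray between -0.055 and 0.055 m and y of tin_b_center in the frame of tray between -0.105 and 0.105 m and height (world z) of tin_b_center below 0.045 m and angle between tin_b_center's own z axis and vertical below 0.15 rad and contact force between tin_b and tray between 0.5 and 4.2 N and contact force between tin_b and the fingers below 0.2 N) and (x of tin_c_center in the frame of tray between -0.055 and 0.055 m and y of tin_c_center in the frame of tray between -0.105 and 0.105 m and height (world z) of tin_c_center below 0.045 m and angle between tin_c_center's own z axis and vertical below 0.15 rad and contact force between tin_c and tray between 0.5 and 4.2 N and contact force between tin_c and the fingers below 0.2 N)) and (height (world z) of tin_a_center above 0.15 m and angle between tin_a_center's own z axis and vertical below 0.3 rad and contact force between tin_a and the fingers above 2 N and linear speed of tin_a below 0.05 m/s)) or (((x of tin_a_center in the frame of tray between -0.055 and 0.055 m and y of tin_a_center in the frame of tray between -0.105 and 0.105 m and height (world z) of tin_a_center below 0.045 m and angle between tin_a_center's own z axis and vertical below 0.15 rad and contact force between tin_a and tray between 0.5 and 4.2 N and contact force between tin_a and the fingers below 0.2 N) and (x of tin_c_center in the frame of tray between -0.055 and 0.055 m and y of tin_c_center in the frame of tray between -0.105 and 0.105 m and height (world z) of tin_c_center below 0.045 m and angle between tin_c_center's own z axis and vertical below 0.15 rad and contact force between tin_c and tray between 0.5 and 4.2 N and contact force between tin_c and the fingers below 0.2 N)) and (height (world z) of tin_b_center above 0.15 m and angle between tin_b_center's own z axis and vertical below 0.3 rad and contact force between tin_b and the fingers above 2 N and linear speed of tin_b below 0.05 m/s)) or (((x of tin_a_center in the frame of tray between -0.055 and 0.055 m and y of tin_a_center in the frame of tray between -0.105 and 0.105 m and height (world z) of tin_a_center below 0.045 m and angle between tin_a_center's own z axis and vertical below 0.15 rad and contact force between tin_a and tray between 0.5 and 4.2 N and contact force between tin_a and the fingers below 0.2 N) and (x of tin_b_center in the frame of tray between -0.055 and 0.055 m and y of tin_b_center in the frame of tray between -0.105 and 0.105 m and height (world z) of tin_b_center below 0.045 m and angle between tin_b_center's own z axis and vertical below 0.15 rad and contact force between tin_b and tray between 0.5 and 4.2 N and contact force between tin_b and the fingers below 0.2 N)) and (height (world z) of tin_c_center above 0.15 m and angle between tin_c_center's own z axis and vertical below 0.3 rad and contact force between tin_c and the fingers above 2 N and linear speed of tin_c below 0.05 m/s)))); the arm keeps its last pose, push and grip.
It fails at once if the cup, the eraser or the matchbox is pushed more than 3 cm (distance of any of cup, eraser, matchbox from where it was at the start of the episode above 0.03 m).
It fails at once if a tin or the bell is tipped over (angle between any of tin_a_center, tin_b_center, tin_c_center, bell_center's own z axis and vertical above 0.9 rad).
It also fails if it takes over 70 s, if anything falls off the work surface, if the arm or the gripper's body presses on something with over 40 N, if the wrist force passes 120 N, or if a joint passes its speed limit or range.

## Working session

There is one attempt and no reset: what is moved stays moved. The work goes in short steps, Python scripts to look and compute and a shell command to move; the robot and the scene stay as the last step left them, time stands still between calls to the robot, and variables do not carry over. Pictures are saved under pics/ and viewed, at most 10 in all, crops included, and the job is handed in when it is done.

```bash
mkdir -p pics; cat > h.py <<'E'
import numpy as np, cv2
from workcell import telemetry, grab_frame, calibration, bot, outline_of, landmark_of
def ray(cam,xy,c=None):
    c=c or calibration(cam); P=np.array(c["pose"]); f=210/np.tan(np.radians(c["fovy"])/2)
    d=P[:3,:3]@np.array([(xy[0]-c["cx"])/f,(xy[1]-c["cy"])/f,1]); return P[:3,3],d/np.linalg.norm(d)
def onz(cam,xy,z,c=None):
    o,d=ray(cam,xy,c); return o+d*(z-o[2])/d[2]
def tri(rays):
    A=sum(np.eye(3)-np.outer(d,d) for o,d in rays); b=sum((np.eye(3)-np.outer(d,d))@o for o,d in rays); return np.linalg.solve(A,b)
E
python3 - <<'E'
from h import *
np.set_printoptions(precision=4,suppress=True)
s=telemetry.observe(); print(s)
ims=[]
for cam in("scene","top"):
    im=grab_frame(cam); cv2.imwrite(f"pics/{cam}0.png",im[:,:,::-1])
    for l in("tin_a_center","bell_center","tray","cup","eraser","matchbox"):
        z={"tin_a_center":.029,"bell_center":.0485}.get(l,0)
        for r in landmark_of(l,cam)[:4]: print(cam,l,round(r["score"],2),np.round(r["xy"],1),onz(cam,r["xy"],z))
    print(calibration(cam))
E
```

```text
{'clock': 0.0, 'qpos': array([ 1.1048,  0.522 , -0.0363,  1.6   ,  0.0212,  1.0211, -0.1128]), 'qd': array([ 0.0004,  0.0009,  0.0006,  0.0008,  0.0019, -0.0001, -0.0011]), 'joint_efforts': array([ -0.0037, -92.7118,   1.978 , -36.9941,   0.0178,   0.0081,
        -0.0001]), 'position': array([ 0.2408, -0.5764,  0.2307]), 'tool_rot': array([-3.1404,  0.0001,  0.3958]), 'force': array([ 0.1826, -0.8314, -0.7861]), 'moment': array([ 0.0614, -0.0769,  0.0671]), 'finger_force': 0.0, 'grip_width': 0.08561606643701418}
scene tin_a_center 0.83 [280.9 195.8] [0.4773 0.0682 0.029 ]
scene bell_center 0.93 [250.5 130.6] [ 0.52   -0.1176  0.0485]
scene tray 0.94 [256.6 136.7] [ 0.5054 -0.1321  0.    ]
scene cup 0.66 [324.3 317.9] [0.4372 0.3628 0.    ]
scene eraser 0.53 [327.5 278.6] [0.4108 0.2784 0.    ]
scene matchbox 0.8 [327. 243.] [0.3927 0.1944 0.    ]
scene matchbox 0.2 [277.7 193.1] [0.4811 0.0435 0.    ]
{'fovy': 49.14247446672272, 'cx': 284.68754647493904, 'cy': 215.98469343275886, 'pose': array([[-0.983 ,  0.1671, -0.0756,  0.5583],
       [ 0.1833,  0.8797, -0.4388,  0.5865],
       [-0.0068, -0.4452, -0.8954,  0.9767],
       [ 0.    ,  0.    ,  0.    ,  1.    ]])}
top tin_a_center 0.95 [284.8 218.7] [0.4679 0.0673 0.029 ]
top bell_center 0.64 [377.9 192.1] [ 0.5239 -0.1106  0.0485]
top bell_center 0.61 [134.6 223.9] [0.4488 0.3561 0.0485]
top tray 0.71 [380.7 202.4] [ 0.5077 -0.1274  0.    ]
top cup 0.94 [134.1 227.9] [0.4417 0.3681 0.    ]
top eraser 0.46 [182.6 246.4] [0.4074 0.2697 0.    ]
top matchbox 0.82 [217.5 259. ] [0.3842 0.1989 0.    ]
{'fovy': 43.03255423264816, 'cx': 267.1507850057859, 'cy': 214.48748415659009, 'pose': array([[ 0.0285, -0.9986,  0.0456,  0.4275],
       [-0.9995, -0.0292, -0.0129,  0.1157],
       [ 0.0142, -0.0452, -0.9989,  1.0733],
       [ 0.    ,  0.    ,  0.    ,  1.    ]])}
```

```bash
cd pics; python3 -c "
import cv2
a=cv2.imread('scene0.png');b=cv2.imread('top0.png')
cv2.imwrite('s2.png',cv2.resize(a,(784,588),interpolation=2));cv2.imwrite('t2.png',cv2.resize(b,(784,588),interpolation=2))"
```

```text
(no output)
```

View pics/s2.png

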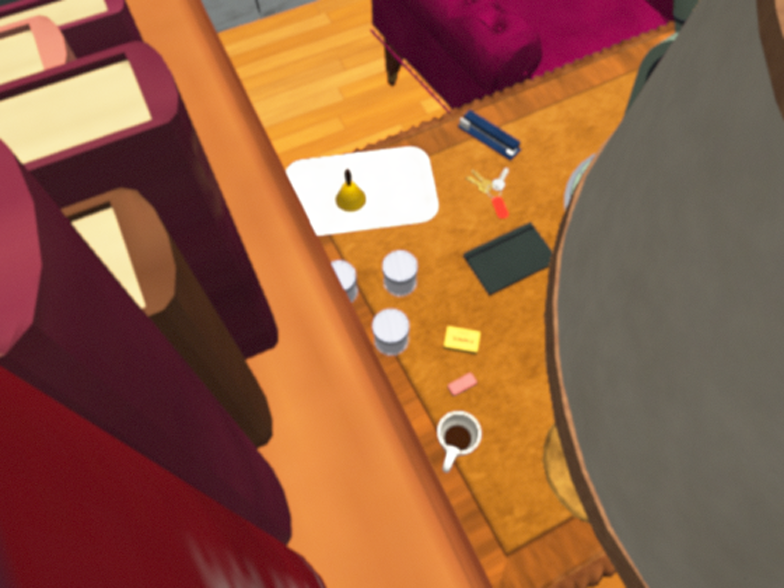

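View pics/t2.png

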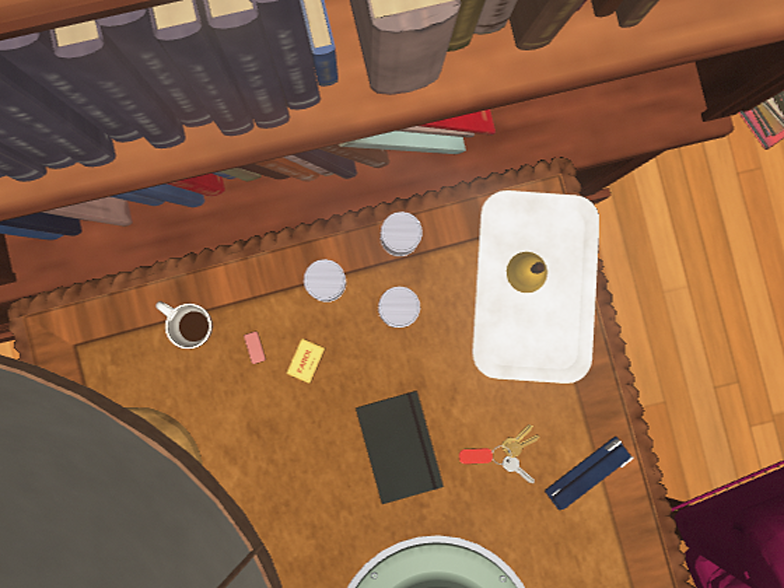

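The scene view (2x-ish scale 1.4) shows the white tray with the bell at (350,195), and tins at (400,272), (391,331) and (342,282, half hidden by the shelf). In the top view the tins are at (401,233), (325,281) and (399,307), the bell at (527,272), the tray centred at (537,287), the cup at (188,326), the eraser at (255,347) and the matchbox at (306,361).

```bash
python3 - <<'E'
from h import *
np.set_printoptions(precision=4,suppress=True)
for cam in("scene","top"):
    grab_frame(cam)
    for l,z in(("tin_a_center",.029),("bell_center",.0485),("tray",0.006),("cup",.02)):
        for r in outline_of(l,cam)[:5]:
            ys,xs=np.nonzero(r["region"]); m=(xs.mean(),ys.mean())
            print(cam,l,round(r["score"],2),np.round(r["rect"]),len(xs),np.round(m,1),onz(cam,m,z))
            if l=="tray" and cam=="top":
                b=cv2.boxPoints(cv2.minAreaRect(np.c_[xs,ys].astype(np.float32)))
                print([onz(cam,p,.011) for p in b])
# lid centres by eye (top view) at lid height, plus scene
for n,p in(("back",(401,233)),("left",(325,281)),("front",(399,307))): print(n,onz("top",np.array(p)/1.4,.058))
print("tri front",tri([ray("top",(285,219.3)),ray("scene",(285.9,185.5))]),"left",tri([ray("top",(232.1,200.4)),ray("scene",(279.5,230))]))
print("bell handle top", tri([ray("top",np.array((538,267))/1.4),ray("scene",np.array((348,172))/1.4)]))
E
```

```text
scene tin_a_center 0.67 [270. 177. 299. 210.] 677 [285.1 194.1] [0.4666 0.0655 0.029 ]
scene bell_center 0.61 [238. 120. 261. 149.] 410 [249.7 139. ] [ 0.5258 -0.0928  0.0485]
scene bell_center 0.37 [313. 293. 342. 337.] 833 [326.5 310.7] [0.4355 0.3602 0.0485]
scene tray 0.92 [204. 102. 312. 168.] 4653 [261.7 134.3] [ 0.4916 -0.1328  0.006 ]
top tin_a_center 0.74 [273. 203. 299. 233.] 685 [285.  219.2] [0.4669 0.0668 0.029 ]
top tin_a_center 0.23 [274. 149. 303. 184.] 760 [286.2 166.7] [0.5706 0.0674 0.029 ]
top tray 0.55 [338. 136. 426. 273.] 10550 [383.4 205.5] [ 0.5011 -0.1315  0.006 ]
[array([ 0.369, -0.039,  0.011]), array([ 0.6419, -0.049 ,  0.011 ]), array([ 0.637 , -0.2229,  0.011 ]), array([ 0.3637, -0.2109,  0.011 ])]
top cup 0.61 [114. 213. 156. 246.] 869 [133.6 231.7] [0.434  0.3641 0.02  ]
back [0.5671 0.0683 0.058 ]
left [0.4982 0.1701 0.058 ]
front [0.4657 0.0683 0.058 ]
tri front [0.4651 0.069  0.0746] left [0.4985 0.17   0.0624]
bell handle top [ 0.523  -0.1146  0.0838]
```

```bash
python3 - <<'E'
from h import *
for z in (.1,.2,.3,.4,.5,.6,.7):
    f=lambda p:p[0]+.27*p[1]
    print(z,[round(f(onz("top",np.array(q)/1.4,z)),3) for q in((400,95),(400,128),(400,150))],[round(f(onz("scene",np.array(q)/1.4,z)),3) for q in ((370,350),(300,205))])
E
python3 -m inch '[[0,0,0,0,0,0.132,0],[0,0,0,0,0,0.132,0],[0,0,0,0,0,0.132,0]]' && python3 -m inch '[[0.03,-0.045,0,0,0,0,0],[0.03,-0.045,0,0,0,0,0],[0.03,-0.045,0,0,0,0,0],[0.03,-0.045,0,0,0,0,0],[0.03,-0.045,0,0,0,0,0]]' && python3 -m inch '[[0.02,-0.04,0,0,0,0,0],[0.02,-0.04,0,0,0,0,0],[0,0,0,0,0,0,0]]'
```

```text
0.1 [np.float64(0.765), np.float64(0.721), np.float64(0.691)] [np.float64(0.601), np.float64(0.598)]
0.2 [np.float64(0.734), np.float64(0.694), np.float64(0.668)] [np.float64(0.614), np.float64(0.611)]
0.3 [np.float64(0.702), np.float64(0.667), np.float64(0.644)] [np.float64(0.627), np.float64(0.625)]
0.4 [np.float64(0.671), np.float64(0.64), np.float64(0.62)] [np.float64(0.64), np.float64(0.638)]
0.5 [np.float64(0.639), np.float64(0.613), np.float64(0.596)] [np.float64(0.654), np.float64(0.652)]
0.6 [np.float64(0.608), np.float64(0.586), np.float64(0.572)] [np.float64(0.667), np.float64(0.666)]
0.7 [np.float64(0.576), np.float64(0.559), np.float64(0.548)] [np.float64(0.68), np.float64(0.679)]
clock: 1.5
position: [0.2409, -0.5767, 0.2313]
tool_rot: [-3.142, -0.0, -0.006]
force: [0.9, 0.7, 0.4]
grip_width: 0.0851
finger_force: 0.0
clock: 2.0
position: [0.3805, -0.3669, 0.2315]
tool_rot: [3.141, -0.0, -0.0]
force: [0.7, -0.9, -1.1]
grip_width: 0.0855
finger_force: 0.0
clock: 2.3
position: [0.4226, -0.2835, 0.2315]
tool_rot: [-3.14, -0.001, 0.007]
force: [-0.7, -1.3, -0.1]
grip_width: 0.0852
finger_force: 0.0
```

```bash
python3 - <<'E'
from h import *
np.set_printoptions(precision=4,suppress=True)
print(telemetry.observe()["position"])
c=calibration("wrist"); im=grab_frame("wrist"); cv2.imwrite("pics/w1.png",im[:,:,::-1]); print(c)
for l,z in(("bell_center",.0485),("tray",0),("tin_a_center",.029)):
    for r in landmark_of(l,"wrist")[:3]: print(l,round(r["score"],2),r["xy"],onz("wrist",r["xy"],z,c))
E
```

```text
[ 0.4226 -0.2835  0.2315]
{'fovy': 58.068948732525854, 'cx': 282.6883977703822, 'cy': 211.84658072291145, 'pose': array([[ 0.007 , -0.9598, -0.2807,  0.4942],
       [-1.    , -0.007 , -0.0008, -0.2833],
       [-0.0012,  0.2807, -0.9598,  0.3742],
       [ 0.    ,  0.    ,  0.    ,  1.    ]])}
bell_center 0.93 [75.2, 59.9] [ 0.5248 -0.1161  0.0485]
tray 0.58 [122.2, 87.6] [ 0.5054 -0.1318  0.    ]
```

View pics/w1.png

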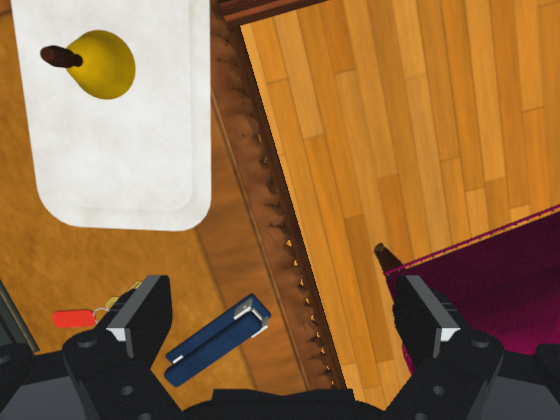

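The wrist view shows the bell mouth round (105,65) with the handle tip at (48,55), on the tray whose near edge is at row 225. I'll move over the bell and measure again.

```bash
python3 -m inch '[[0.02,-0.042,0,0,0,0,0],[0.02,-0.042,0,0,0,0,0],[0.02,-0.042,0,0,0,0,0],[0.017,-0.042,0,0,0,0,0],[0,0,0,0,0,0,0]]'; python3 - <<'E'
from h import *
np.set_printoptions(precision=4,suppress=True)
c=calibration("wrist"); im=grab_frame("wrist"); cv2.imwrite("pics/w2.png",im[:,:,::-1])
for l,z in(("bell_center",.0485),("tray",0),("tin_a_center",.029)):
    for r in landmark_of(l,"wrist")[:3]: print(l,round(r["score"],2),r["xy"],onz("wrist",r["xy"],z,c))
for r in outline_of("tin_a_center","wrist")[:4]: print(r["score"],r["rect"])
print(c["pose"][:3,3])
E
```

```text
clock: 3.0
position: [0.4985, -0.1162, 0.2312]
tool_rot: [-3.14, -0.001, 0.005]
force: [-0.2, -0.1, 0.2]
grip_width: 0.0857
finger_force: 0.0
bell_center 0.79 [278.1, 157.6] [ 0.5234 -0.1121  0.0485]
bell_center 0.39 [93.8, 212.1] [0.4737 0.0532 0.0485]
tray 0.73 [296.2, 170.4] [ 0.5038 -0.1296  0.    ]
tray 0.23 [282.0, 156.8] [ 0.5173 -0.1154  0.    ]
tin_a_center 0.85 [92.7, 215.2] [0.4649 0.0648 0.029 ]
tin_a_center 0.6 [297.9, 170.3] [ 0.509  -0.1301  0.029 ]
0.94 [42.4, 180.7, 128.0, 252.8]
[ 0.5702 -0.1163  0.3739]
```

View pics/w2.png

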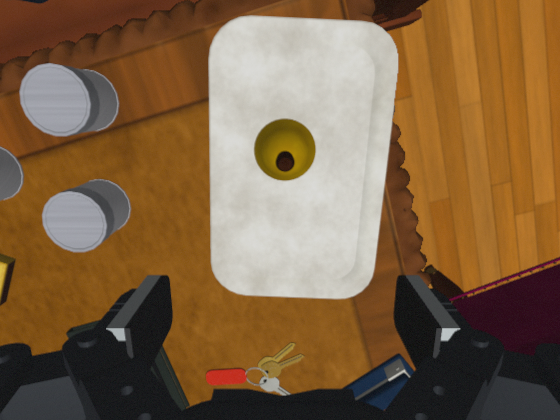

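The handle tip is at (285,160), the lids of the back and front tins at (56,100) and (75,220), and the tray spans columns 210-395.

```bash
python3 - <<'E'
from h import *
np.set_printoptions(precision=4,suppress=True)
c2=calibration("wrist"); c1={**c2,"pose":np.array([[.007,-.9598,-.2807,.4942],[-1,-.007,-.0008,-.2833],[-.0012,.2807,-.9598,.3742],[0,0,0,1]])}
t=np.array
print("handle",tri([ray("w",(49,55),c1),ray("w",(285,161),c2)]),tri([ray("top",t((538,267))/1.4),ray("w",(285,161),c2)]))
print("front",tri([ray("top",t((399,307))/1.4),ray("w",(75,220.5),c2)]),"back",tri([ray("top",t((401,232))/1.4),ray("w",(56,100),c2)]))
print([onz("w",p,.011,c2) for p in((210,160),(395,70),(300,16),(290,298))])
E
```

```text
handle [ 0.5244 -0.1242  0.0971] [ 0.523  -0.1221  0.0642]
front [0.465  0.067  0.0454] back [0.5698 0.0674 0.0425]
[array([ 0.5134, -0.0531,  0.011 ]), array([ 0.5941, -0.2244,  0.011 ]), array([ 0.6384, -0.1384,  0.011 ]), array([ 0.365 , -0.1304,  0.011 ])]
```

```bash
python3 -m inch '[[0.0255,0.001,0.0,0,0,0,0],[0,0,0.045,0,0,0,0],[0,0,0.045,0,0,0,0],[0,0,0.045,0,0,0,0],[0,0,0.04,0,0,0,0]]' && python3 -m inch '[[0,0,0,0,0,0,0],[0,0,0,0,0,0,0.6],[0,0,0,0,0,0,1],[0,0,0,0,0,0,1],[0,0,0,0,0,0,1]]' 30 && python3 -m inch '[[0,0,0,0,0,0,1],[0,0,0,0,0,0,1],[0,0,0,0,0,0,1]]'
```

```text
clock: 3.75
position: [0.5214, -0.1233, 0.0545]
tool_rot: [3.141, 0.0, -0.003]
force: [0.5, -0.0, -0.0]
grip_width: 0.0855
finger_force: 0.0
clock: 4.25
position: [0.523, -0.122, 0.0578]
tool_rot: [3.141, -0.002, -0.0]
force: [0.3, 1.3, -0.4]
grip_width: 0.028
finger_force: 0.0
clock: 4.55
position: [0.5223, -0.1216, 0.0565]
tool_rot: [-3.142, -0.0, -0.0]
force: [1.2, 1.7, 2.4]
grip_width: 0.0127
finger_force: 30.1
```

```bash
python3 -m inch '[[0,0,-0.03,0,0,0,1],[0,0,-0.03,0,0,0,1],[-0.02,-0.02,0,0,0,0,1],[-0.03,-0.033,0,0,0,0,1],[-0.03,-0.033,0,0,0,0,1]]' && python3 -m inch '[[-0.025,-0.026,0,0,0,0,1],[-0.007,-0.01,0,0,0,0,1],[0,0,0.02,0,0,0,1],[0,0,0.02,0,0,0,1],[0,0,0,0,0,0,1]]' && python3 -m inch '[[0,0,0.01,0,0,0,1],[0,0,0.008,0,0,0,1],[0,0,0,0,0,0,1],[0,0,0,0,0,0,1]]'; python3 -c "
from h import *
print(telemetry.observe())
cv2.imwrite('pics/b1.png',grab_frame('scene')[100:260,180:380,::-1].repeat(3,0).repeat(3,1))"
```

```text
clock: 5.05
position: [0.4411, -0.0351, 0.1164]
tool_rot: [-3.142, -0.0, -0.001]
force: [0.2, 1.8, -2.0]
grip_width: 0.013
finger_force: 30.3
clock: 5.55
position: [0.4095, 0.0002, 0.0749]
tool_rot: [3.141, 0.003, 0.0]
force: [0.1, -0.1, -1.2]
grip_width: 0.013
finger_force: 30.3
clock: 5.95
position: [0.4103, 0.0002, 0.0584]
tool_rot: [3.142, 0.0, -0.0]
force: [0.1, -0.5, -1.6]
grip_width: 0.0129
finger_force: 30.3
{'clock': 5.95, 'qpos': array([-0.08522502,  0.51414704, -0.07579926,  2.27144681,  0.10611226,
        0.35921355, -1.82179855]), 'qd': array([-2.20105343e-04, -9.92133452e-03, -1.29193994e-03,  3.83989256e-05,
        3.24184096e-04,  2.91307557e-03, -1.70159481e-04]), 'joint_efforts': array([-9.12910025e-02, -6.96325707e+01,  1.53248046e+00, -1.52070701e+01,
        3.02685925e-02, -1.21366885e-01, -1.97402586e-02]), 'position': array([4.10304119e-01, 2.42766832e-04, 5.83976488e-02]), 'tool_rot': array([ 3.14158191e+00,  1.31782963e-04, -3.56864806e-04]), 'force': array([ 0.06231413, -0.54950841, -1.56993232]), 'moment': array([ 0.00688462,  0.00296016, -0.01451495]), 'finger_force': 30.258940322091803, 'grip_width': 0.012949465853713335}
```

View pics/b1.png

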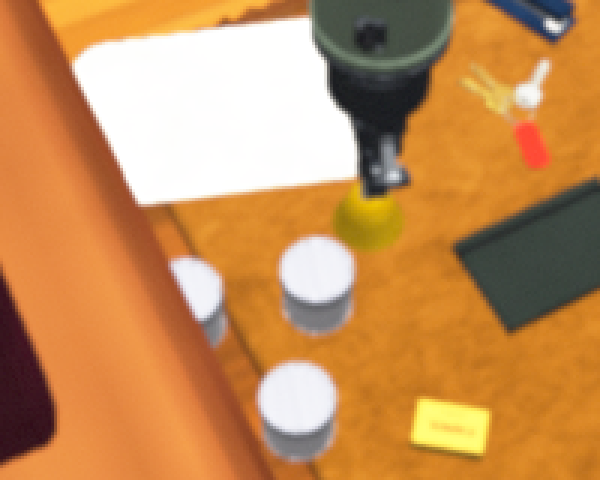

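The bell is held upright just left of the tray at crop (370,215), clear of the front tin. Now I'll lower it the last few mm to contact.

```bash
for i in 1; do python3 -m inch '[[0,0,0.004,0,0,0,1],[0,0,0,0,0,0,1],[0,0,0,0,0,0,1]]'; python3 -m inch '[[0,0,0.002,0,0,0,1],[0,0,0,0,0,0,1],[0,0,0,0,0,0,1]]';  python3 -m inch '[[0,0,0.0015,0,0,0,1],[0,0,0,0,0,0,1],[0,0,0,0,0,0,1]]'; done
```

```text
clock: 6.3
position: [0.4102, 0.0003, 0.0543]
tool_rot: [3.142, 0.0, -0.0]
force: [-0.2, 0.5, -0.7]
grip_width: 0.013
finger_force: 30.3
clock: 6.6
position: [0.4102, 0.0003, 0.0523]
tool_rot: [3.142, 0.0, -0.0]
force: [1.0, 0.1, -1.5]
grip_width: 0.013
finger_force: 30.3
clock: 6.9
position: [0.4108, 0.0011, 0.0513]
tool_rot: [-3.141, -0.001, 0.001]
force: [-1.7, 6.5, 14.5]
grip_width: 0.0132
finger_force: 30.3
```

```bash
python3 -m inch '[[0,0,0,0,0,0,0.6],[0,0,0,0,0,0,0.3],[0,0,0,0,0,0,0],[0,0,0,0,0,0,0],[0,0,0,0,0,0,0]]' && python3 -m inch '[[0,0,-0.02,0,0,0,0],[0,0,-0.045,0,0,0,0],[0,0,-0.045,0,0,0,0],[0,0,-0.03,0,0,0,0],[0,0,0,0,0,0,0]]'; python3 - <<'E'
from h import *
np.set_printoptions(precision=4,suppress=True)
c=calibration("wrist"); im=grab_frame("wrist"); cv2.imwrite("pics/w3.png",im[:,:,::-1])
for l,z in(("bell_center",.0435),("tin_a_center",.029)):
    for r in landmark_of(l,"wrist")[:3]: print(l,round(r["score"],2),r["xy"],onz("wrist",r["xy"],z,c))
for r in outline_of("tin_a_center","wrist")[:4]: print(r["score"],r["rect"])
E
```

```text
clock: 7.4
position: [0.4102, 0.0002, 0.0508]
tool_rot: [3.142, 0.0, -0.0]
force: [-0.4, -0.8, -0.5]
grip_width: 0.0836
finger_force: 0.0
clock: 7.9
position: [0.4119, 0.0003, 0.1943]
tool_rot: [-3.141, -0.006, -0.001]
force: [0.4, 0.0, -0.7]
grip_width: 0.0856
finger_force: 0.0
bell_center 0.92 [275.7, 195.4] [0.4121 0.0057 0.0435]
tin_a_center 0.71 [202.0, 123.3] [0.4675 0.0642 0.029 ]
0.94 [153.4, 86.4, 236.7, 162.0]
```

View pics/w3.png

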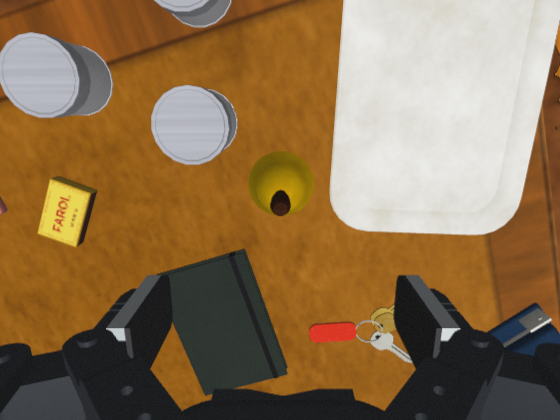

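The bell stands upright at (280,185), well off the tray's left edge at column 335. The lids of the front and left tins are at (190,125) and (40,76).

```bash
python3 - <<'E'
from h import *
np.set_printoptions(precision=4,suppress=True)
t=np.array; c=calibration("wrist")
for n,p,q in(("front",(190,125),(399,307)),("left",(40,76),(325,281))): print(n,onz("w",p,.058,c),tri([ray("w",p,c),ray("top",t(q)/1.4)]))
print(telemetry.observe()["position"])
E
```

```text
front [0.4648 0.0656 0.058 ] [0.4652 0.0677 0.0506]
left [0.4976 0.1659 0.058 ] [0.4984 0.1705 0.0504]
[0.4098 0.0002 0.19  ]
```

```bash
python3 -m inch '[[0.028,-0.034,0,0,0,0,0],[0.027,-0.033,0,0,0,0,0],[0,0,0.04,0,0,0,0],[0,0,0.04,0,0,0,0],[0,0,0,0,0,0,0]]' && python3 -m inch '[[0,0,0.04,0,0,0,0],[0,0,0.04,0,0,0,0],[0,0,0.014,0,0,0,0],[0,0,0,0,0,0,0],[0,0,0,0,0,0,0]]'
```

```text
clock: 8.6
position: [0.4621, 0.0669, 0.1062]
tool_rot: [3.14, 0.009, 0.001]
force: [-0.5, -1.1, 0.3]
grip_width: 0.0857
finger_force: 0.0
clock: 9.1
position: [0.4657, 0.0673, 0.0179]
tool_rot: [3.142, -0.0, -0.0]
force: [0.4, -0.3, -0.9]
grip_width: 0.0854
finger_force: 0.0
```

```bash
python3 -m inch '[[0,0,0,0,0,0,0.3],[0,0,0,0,0,0,1],[0,0,0,0,0,0,1],[0,0,0,0,0,0,1],[0,0,0,0,0,0,1]]' 60 && python3 -m inch '[[0,0,-0.01,0,0,0,1],[0,0,-0.02,0,0,0,1],[0,0,-0.03,0,0,0,1],[0,0,0,0,0,0,1],[0,0,0,0,0,0,1]]'; for i in 1 2 3 4 5 6; do python3 -m inch '[[0,0,0,0,0,0,1]]' | grep -E 'force|pos'; done
```

```text
clock: 9.6
position: [0.466, 0.0674, 0.0182]
tool_rot: [-3.141, -0.002, -0.0]
force: [-2.2, 0.1, 20.2]
grip_width: 0.0552
finger_force: 60.2
clock: 10.1
position: [0.4655, 0.0672, 0.0775]
tool_rot: [-3.141, -0.001, -0.0]
force: [-0.3, -0.6, -5.9]
grip_width: 0.0549
finger_force: 73.6
position: [0.4648, 0.0671, 0.0764]
force: [-0.6, 0.0, -5.5]
finger_force: 73.6
position: [0.4647, 0.0672, 0.0761]
force: [0.6, -0.6, -5.4]
finger_force: 73.6
position: [0.4648, 0.0672, 0.0762]
force: [-0.8, -1.0, -6.0]
finger_force: 73.6
position: [0.465, 0.0673, 0.0764]
force: [-0.6, -1.0, -5.3]
finger_force: 73.6
position: [0.4652, 0.0673, 0.0766]
force: [0.4, 0.1, -5.8]
finger_force: 73.6
position: [0.4652, 0.0673, 0.0767]
force: [0.4, -0.5, -6.7]
finger_force: 73.6
```

About 5.6 N, so roughly 0.57 kg: the front tin is the full one. I'll set it back down and move to the left tin.

```bash
python3 -m inch '[[0,0,0.02,0,0,0,1],[0,0,0.02,0,0,0,1],[0,0,0.012,0,0,0,1],[0,0,0.003,0,0,0,1],[0,0,0,0,0,0,1]]'; python3 -m inch '[[0,0,0.002,0,0,0,1],[0,0,0,0,0,0,1]]';python3 -m inch '[[0,0,0.0015,0,0,0,1],[0,0,0,0,0,0,1]]'
```

```text
clock: 11.2
position: [0.4652, 0.0673, 0.0217]
tool_rot: [3.141, 0.001, -0.0]
force: [0.0, -0.3, -5.5]
grip_width: 0.0552
finger_force: 73.5
clock: 11.4
position: [0.4656, 0.0673, 0.0202]
tool_rot: [-3.141, -0.001, -0.0]
force: [0.8, 0.8, -6.3]
grip_width: 0.055
finger_force: 73.5
clock: 11.6
position: [0.4654, 0.0673, 0.0184]
tool_rot: [-3.141, -0.0, -0.0]
force: [-0.2, 0.0, -5.7]
grip_width: 0.0553
finger_force: 73.6
```

```bash
python3 -m inch '[[0,0,0.0015,0,0,0,1],[0,0,0,0,0,0,1],[0,0,0,0,0,0,1]]';python3 -m inch '[[0,0,0.001,0,0,0,1],[0,0,0,0,0,0,1],[0,0,0,0,0,0,1]]'
```

```text
clock: 11.9
position: [0.4654, 0.0673, 0.0182]
tool_rot: [3.142, -0.001, -0.0]
force: [-11.7, -0.3, 37.9]
grip_width: 0.0549
finger_force: 78.4
clock: 12.2
position: [0.4654, 0.0673, 0.0181]
tool_rot: [3.141, -0.001, -0.0]
force: [-17.7, -1.0, 68.0]
grip_width: 0.0548
finger_force: 82.1
```

```bash
python3 -m inch '[[0,0,-0.002,0,0,0,1],[0,0,0,0,0,0,1]]';python3 -m inch '[[0,0,0,0,0,0,0.5],[0,0,0,0,0,0,0.2],[0,0,0,0,0,0,0],[0,0,0,0,0,0,0],[0,0,0,0,0,0,0]]' && python3 -m inch '[[0,0,-0.025,0,0,0,0],[0,0,-0.04,0,0,0,0],[0,0,-0.04,0,0,0,0],[0.02,-0.04,0,0,0,0,0],[0.012,-0.04,0,0,0,0,0]]'
```

```text
clock: 12.4
position: [0.4656, 0.0674, 0.0183]
tool_rot: [-3.141, -0.001, -0.0]
force: [-0.8, 0.3, 8.9]
grip_width: 0.0553
finger_force: 75.2
clock: 12.9
position: [0.4653, 0.0673, 0.0177]
tool_rot: [-3.142, 0.0, -0.0]
force: [0.3, 1.0, 0.1]
grip_width: 0.0853
finger_force: 0.0
clock: 13.4
position: [0.4991, 0.1477, 0.1245]
tool_rot: [-3.141, -0.003, -0.003]
force: [0.5, 0.9, -1.4]
grip_width: 0.0853
finger_force: 0.0
```

```bash
python3 -m inch '[[0,-0.0215,0,0,0,0,0],[0,0,0,0,0,0,0],[0,0,0.04,0,0,0,0],[0,0,0.04,0,0,0,0],[0,0,0,0,0,0,0]]' && python3 -m inch '[[0,0,0.026,0,0,0,0],[0,0,0,0,0,0,0],[0,0,0,0,0,0,0.3],[0,0,0,0,0,0,1],[0,0,0,0,0,0,1]]' 50 && python3 -m inch '[[0,0,0,0,0,0,1],[0,0,0,0,0,0,1]]'
```

```text
clock: 13.9
position: [0.4947, 0.1671, 0.0391]
tool_rot: [3.139, 0.006, -0.0]
force: [-2.2, 0.5, 2.0]
grip_width: 0.0853
finger_force: 0.0
clock: 14.4
position: [0.4981, 0.1689, 0.0187]
tool_rot: [-3.141, -0.002, -0.0]
force: [-2.1, 0.4, 13.3]
grip_width: 0.0556
finger_force: 51.2
clock: 14.6
position: [0.4981, 0.1689, 0.0187]
tool_rot: [-3.141, -0.002, -0.0]
force: [-2.4, -0.5, 13.2]
grip_width: 0.0554
finger_force: 51.3
```

```bash
python3 -m inch '[[0,0,-0.02,0,0,0,1],[0,0,-0.04,0,0,0,1],[0,0,-0.04,0,0,0,1],[0,0,0,0,0,0,1],[0,0,0,0,0,0,1]]'; for i in 1 2 3; do python3 -m inch '[[0,0,0,0,0,0,1]]' | grep -E 'force|pos'; done
```

```text
clock: 15.1
position: [0.4978, 0.1688, 0.1184]
tool_rot: [-3.141, -0.003, -0.0]
force: [-0.6, -0.4, -2.5]
grip_width: 0.055
finger_force: 54.5
position: [0.4969, 0.1685, 0.1166]
force: [-0.1, -0.1, -2.3]
finger_force: 54.5
position: [0.4967, 0.1685, 0.116]
force: [0.0, 0.1, -2.0]
finger_force: 54.5
position: [0.4968, 0.1686, 0.116]
force: [-0.5, 0.4, -1.9]
finger_force: 54.5
```

About 0.2 kg, so this is a lighter tin. I'll carry it to the tray.

```bash
python3 -m inch '[[-0.006,0.03,0,0,0,0,1],[-0.006,0.043,0,0,0,0,1],[-0.006,0.045,0,0,0,0,1],[-0.006,0.045,0,0,0,0,1],[-0.006,0.045,0,0,0,0,1]]' && python3 -m inch '[[-0.006,0.045,0,0,0,0,1],[-0.006,0.03,0,0,0,0,1],[0,0.0157,0,0,0,0,1],[0,0,0,0,0,0,1]]' && python3 -m inch '[[0,0,0.03,0,0,0,1],[0,0,0.03,0,0,0,1],[0,0,0.02,0,0,0,1],[0,0,0.008,0,0,0,1],[0,0,0,0,0,0,1]]'
```

```text
clock: 15.9
position: [0.4665, -0.0408, 0.1164]
tool_rot: [-3.142, 0.001, 0.0]
force: [1.2, -0.4, -1.3]
grip_width: 0.0551
finger_force: 54.6
clock: 16.3
position: [0.4547, -0.1322, 0.1164]
tool_rot: [3.141, 0.001, -0.004]
force: [0.3, 0.8, -1.1]
grip_width: 0.0556
finger_force: 54.6
clock: 16.8
position: [0.4548, -0.1291, 0.028]
tool_rot: [-3.141, 0.002, 0.001]
force: [0.3, -0.1, -1.0]
grip_width: 0.055
finger_force: 54.5
```

```bash
python3 -m inch '[[0,0,0.003,0,0,0,1],[0,0,0,0,0,0,1],[0,0,0,0,0,0,1]]';python3 -m inch '[[0,0,0.001,0,0,0,1],[0,0,0,0,0,0,1],[0,0,0,0,0,0,1]]'
```

```text
clock: 17.1
position: [0.4556, -0.13, 0.0265]
tool_rot: [3.141, -0.001, -0.0]
force: [0.1, -0.0, -1.9]
grip_width: 0.0556
finger_force: 54.5
clock: 17.4
position: [0.4553, -0.13, 0.0249]
tool_rot: [3.142, -0.0, -0.0]
force: [-0.0, -0.2, -1.2]
grip_width: 0.0553
finger_force: 54.5
```

```bash
python3 -m inch '[[0,0,0.001,0,0,0,1],[0,0,0,0,0,0,1],[0,0,0,0,0,0,1]]';python3 -m inch '[[0,0,0,0,0,0,0.5],[0,0,0,0,0,0,0.2],[0,0,0,0,0,0,0],[0,0,0,0,0,0,0],[0,0,0,0,0,0,0]]' && python3 -m inch '[[0,0,-0.025,0,0,0,0],[0,0,-0.045,0,0,0,0],[0,0,-0.045,0,0,0,0],[0,0,-0.02,0,0,0,0],[0,0,0,0,0,0,0]]'
```

```text
clock: 17.7
position: [0.4552, -0.1299, 0.0237]
tool_rot: [-3.142, 0.0, -0.0]
force: [0.5, 0.3, -1.0]
grip_width: 0.0551
finger_force: 54.5
clock: 18.2
position: [0.4553, -0.1299, 0.0238]
tool_rot: [-3.142, -0.0, -0.0]
force: [0.5, -0.4, -0.4]
grip_width: 0.0854
finger_force: 0.0
clock: 18.7
position: [0.4566, -0.1303, 0.1616]
tool_rot: [3.141, -0.005, -0.001]
force: [-0.1, 0.7, -0.9]
grip_width: 0.0856
finger_force: 0.0
```

```bash
python3 -m inch '[[0.015,-0.04,0.01,0,0,0,0],[0.015,-0.04,0.01,0,0,0,0],[0.015,-0.04,0.01,0,0,0,0],[0.015,-0.04,0.01,0,0,0,0],[0,0,0,0,0,0,0]]' && python3 -m inch '[[0.025,-0.0375,0,0,0,0,0],[0.0275,0,0,0,0,0,0],[0,0,0,0,0,0,0]]'; python3 - <<'E'
from h import *
np.set_printoptions(precision=4,suppress=True)
c=calibration("wrist"); a=grab_frame("wrist")
for r in landmark_of("tin_a_center","wrist")[:3]: print(round(r["score"],2),r["xy"],onz("wrist",r["xy"],.029,c))
b=grab_frame("top"); cv2.imwrite("pics/m1.png",np.hstack([a[:,:,::-1],b[:,:,::-1]])[:, ::1][::1]) 
cv2.imwrite("pics/m1.png",cv2.resize(np.hstack([a,b])[:,:,::-1],(800,300),interpolation=cv2.INTER_AREA))
E
```

```text
clock: 19.2
position: [0.5156, 0.036, 0.1168]
tool_rot: [-3.139, 0.002, 0.007]
force: [-0.3, -0.5, -1.1]
grip_width: 0.0856
finger_force: 0.0
clock: 19.5
position: [0.5698, 0.0684, 0.1177]
tool_rot: [-3.141, -0.0, 0.001]
force: [-1.1, -1.0, -0.3]
grip_width: 0.0856
finger_force: 0.0
0.94 [289.9, 357.5] [0.4646 0.0629 0.029 ]
```

View pics/m1.png

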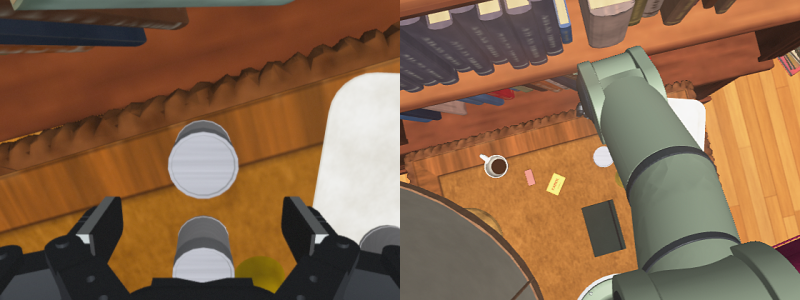

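Left half (wrist): the back tin's lid is at about (284,232) full-res, with the front tin behind it. In the right half the wrist is close to the upper shelf but not touching.

```bash
python3 - <<'E'
from h import *
c=calibration("wrist")
print(telemetry.observe()["position"],onz("w",(284,233),.058,c))
E
```

```text
[0.56685889 0.06703383 0.11790411] [0.56648558 0.06601896 0.058     ]
```

```bash
python3 -m inch '[[0,0,0.035,0,0,0,0],[0,0,0.035,0,0,0,0],[0,0,0.03,0,0,0,0],[0,0,0,0,0,0,0],[0,0,0,0,0,0,0]]' && python3 -m inch '[[0,0,0,0,0,0,0.3],[0,0,0,0,0,0,1],[0,0,0,0,0,0,1],[0,0,0,0,0,0,1],[0,0,0,0,0,0,1]]' 50 && python3 -m inch '[[0,0,-0.02,0,0,0,1],[0,0,-0.03,0,0,0,1],[0,0,-0.03,0,0,0,1],[0,0,0,0,0,0,1],[0,0,0,0,0,0,1]]'; for i in 1 2 3; do python3 -m inch '[[0,0,0,0,0,0,1]]' | grep -E 'force|pos'; done
```

```text
clock: 20.15
position: [0.5673, 0.0672, 0.0193]
tool_rot: [3.141, 0.001, -0.001]
force: [0.1, -0.8, 0.5]
grip_width: 0.0855
finger_force: 0.0
clock: 20.65
position: [0.5685, 0.0676, 0.0205]
tool_rot: [-3.141, -0.002, -0.0]
force: [-3.2, -0.6, 13.6]
grip_width: 0.0551
finger_force: 51.6
clock: 21.15
position: [0.5681, 0.0675, 0.0997]
tool_rot: [-3.141, -0.002, -0.0]
force: [-1.3, -0.4, -3.6]
grip_width: 0.055
finger_force: 56.1
position: [0.5673, 0.0674, 0.0983]
force: [-0.1, -0.5, -3.1]
finger_force: 56.0
position: [0.5672, 0.0674, 0.0979]
force: [-0.2, 0.6, -3.1]
finger_force: 56.0
position: [0.5674, 0.0675, 0.0981]
force: [-0.4, -1.2, -2.2]
finger_force: 56.0
```

About 0.28 kg: the second lighter tin. Now I'll take it to the tray.

```bash
python3 -m inch '[[-0.005,0.03,0,0,0,0,1],[-0.005,0.04,0,0,0,0,1],[-0.005,0.045,0,0,0,0,1],[-0.005,0.045,0,0,0,0,1],[0,0.0375,0,0,0,0,1]]' && python3 -m inch '[[0,0,0,0,0,0,1],[0,0,0.03,0,0,0,1],[0,0,0.025,0,0,0,1],[0,0,0.012,0,0,0,1],[0,0,0,0,0,0,1]]' && python3 -m inch '[[0,0,0.003,0,0,0,1],[0,0,0,0,0,0,1],[0,0,0,0,0,0,1]]'
```

```text
clock: 21.95
position: [0.5466, -0.1325, 0.0984]
tool_rot: [3.141, 0.001, -0.001]
force: [1.1, 0.2, -2.0]
grip_width: 0.055
finger_force: 56.3
clock: 22.45
position: [0.5468, -0.1295, 0.0303]
tool_rot: [-3.141, 0.003, 0.0]
force: [-0.1, 0.1, -2.0]
grip_width: 0.055
finger_force: 57.2
clock: 22.75
position: [0.5482, -0.13, 0.0296]
tool_rot: [3.141, -0.001, -0.0]
force: [-0.7, -0.2, -3.0]
grip_width: 0.0551
finger_force: 57.2
```

```bash
python3 -m inch '[[0,0,0.003,0,0,0,1],[0,0,0,0,0,0,1],[0,0,0,0,0,0,1]]';python3 -m inch '[[0,0,0.001,0,0,0,1],[0,0,0,0,0,0,1],[0,0,0,0,0,0,1]]'
```

```text
clock: 23.05
position: [0.5477, -0.13, 0.0259]
tool_rot: [-3.142, -0.0, -0.0]
force: [-0.5, 0.3, -2.0]
grip_width: 0.0549
finger_force: 57.3
clock: 23.35
position: [0.5478, -0.13, 0.0251]
tool_rot: [3.142, -0.0, -0.0]
force: [-1.7, 0.2, 5.7]
grip_width: 0.0553
finger_force: 58.0
```

Contact with the tray floor. I'll release, retreat and check both placements.

```bash
python3 -m inch '[[0,0,0,0,0,0,0.5],[0,0,0,0,0,0,0.2],[0,0,0,0,0,0,0],[0,0,0,0,0,0,0],[0,0,0,0,0,0,0]]' && python3 -m inch '[[0,0,-0.025,0,0,0,0],[0,0,-0.045,0,0,0,0],[0,0,-0.045,0,0,0,0],[-0.02,-0.04,0,0,0,0,0],[-0.02,-0.04,0,0,0,0,0]]' && python3 -m inch '[[-0.02,-0.04,0,0,0,0,0],[-0.02,-0.04,0,0,0,0,0],[-0.003,-0.0375,0,0,0,0,0],[0,0,0,0,0,0,0]]'; python3 - <<'E'
from h import *
c=calibration("wrist"); a=grab_frame("wrist"); b=grab_frame("scene")
cv2.imwrite("pics/m2.png",cv2.resize(np.hstack([a,b])[:,:,::-1],(800,300),interpolation=cv2.INTER_AREA)); print(c["pose"])
E
```

```text
clock: 23.85
position: [0.5477, -0.1299, 0.0248]
tool_rot: [-3.142, 0.0, -0.0]
force: [-0.3, 0.7, -1.1]
grip_width: 0.0855
finger_force: 0.0
clock: 24.35
position: [0.5079, -0.0498, 0.141]
tool_rot: [3.141, -0.003, -0.003]
force: [0.8, 0.9, -0.7]
grip_width: 0.085
finger_force: 0.0
clock: 24.75
position: [0.4642, 0.0724, 0.1402]
tool_rot: [-3.14, -0.001, 0.006]
force: [0.3, -1.2, 0.9]
grip_width: 0.0854
finger_force: 0.0
[[ 5.91569908e-03 -9.59621116e-01 -2.81233566e-01  5.35904226e-01]
 [-9.99981570e-01 -6.06088479e-03 -3.53574537e-04  7.23953712e-02]
 [-1.36522665e-03  2.81230474e-01 -9.59639285e-01  2.82859605e-01]
 [ 0.00000000e+00  0.00000000e+00  0.00000000e+00  1.00000000e+00]]
```

View pics/m2.png

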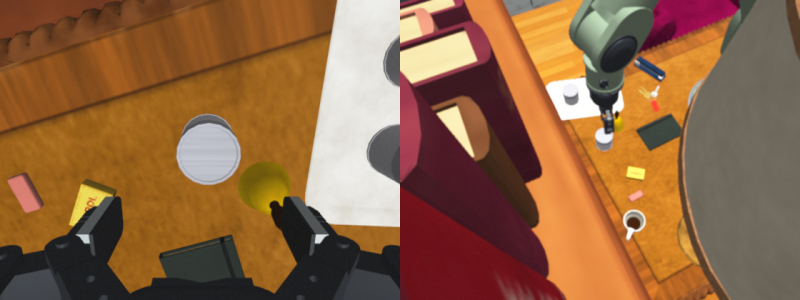

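Wrist half: full tin's lid at (292,214) full-res under the gripper, bell upright at right with its handle outside the finger's path. Both lighter tins stand upright in the tray at the right edge, also visible in the scene half at (570,92).

```bash
python3 -m inch '[[0,0,0,0,0,0,0],[0,0,0.04,0,0,0,0],[0,0,0.04,0,0,0,0],[0,0,0.02,0,0,0,0],[0,0,0,0,0,0,0]]' 60
```

```text
clock: 25.35
position: [0.4635, 0.0661, 0.0376]
tool_rot: [3.14, 0.004, -0.002]
force: [-0.0, 1.2, 0.7]
grip_width: 0.0854
finger_force: 0.0
```

```bash
python3 -m inch '[[0,0,0.019,0,0,0,0],[0,0,0,0,0,0,0],[0,0,0,0,0,0,0.3],[0,0,0,0,0,0,1],[0,0,0,0,0,0,1]]' 60 && python3 -m inch '[[0,0,0,0,0,0,1],[0,0,0,0,0,0,1],[0,0,-0.01,0,0,0,1],[0,0,-0.025,0,0,0,1],[0,0,-0.035,0,0,0,1]]' && python3 -m inch '[[0,0,-0.035,0,0,0,1],[0,0,-0.035,0,0,0,1],[0,0,-0.025,0,0,0,1],[0,0,-0.01,0,0,0,1],[0,0,0,0,0,0,1]]' && python3 -m inch '[[0,0,0,0,0,0,1],[0,0,0,0,0,0,1],[0,0,0,0,0,0,1],[0,0,0,0,0,0,1],[0,0,0,0,0,0,1]]'; python3 - <<'E'
from h import *
a=grab_frame("scene"); c=calibration("top");b=grab_frame("top")
cv2.imwrite("pics/m3.png",np.hstack([cv2.resize(a[60:310,180:380],(400,500)),cv2.resize(b[90:340,200:400],(400,500))])[:,:,::-1])
E
```

```text
clock: 25.85
position: [0.4654, 0.0674, 0.0222]
tool_rot: [-3.142, -0.002, -0.001]
force: [-2.0, -2.6, 12.8]
grip_width: 0.0554
finger_force: 61.0
clock: 26.35
position: [0.4638, 0.0674, 0.0915]
tool_rot: [3.141, 0.002, -0.0]
force: [-0.1, -0.7, -4.5]
grip_width: 0.0547
finger_force: 66.1
clock: 26.85
position: [0.4651, 0.0675, 0.197]
tool_rot: [-3.141, -0.002, -0.0]
force: [-0.5, 0.7, -6.5]
grip_width: 0.0553
finger_force: 66.5
clock: 27.35
position: [0.4646, 0.0676, 0.1954]
tool_rot: [3.142, 0.001, -0.0]
force: [0.9, -0.1, -5.1]
grip_width: 0.0552
finger_force: 66.5
```

View pics/m3.png

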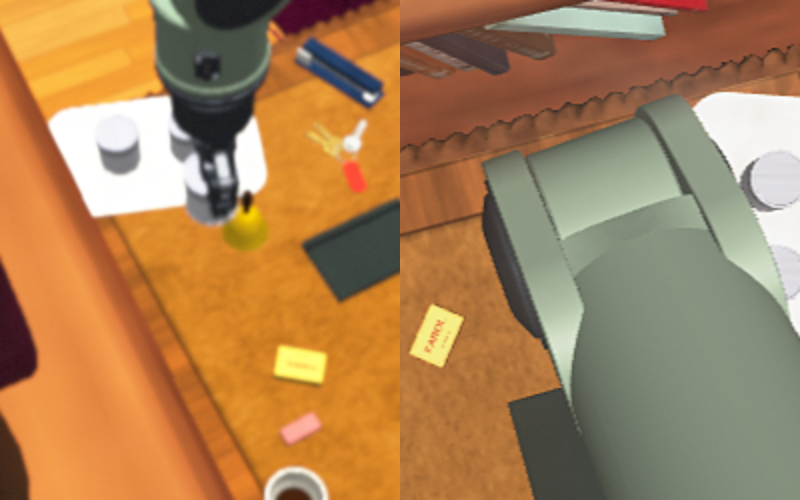

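The left half shows the full tin held up at (210,195), the bell upright on the desk at (247,225), and both lighter tins upright in the tray at (118,145) and (185,135). The matchbox, eraser and cup are undisturbed. Handing in.

```bash
python3 -c "
from h import *
s=telemetry.observe(); print(s['position'],s['force'],abs(s['qd']).max()); print(bot.job_done())"
```

```text
[0.46473475 0.06759613 0.19561978] [ 0.3722905   0.69923899 -5.12956489] 0.002862991183961359
the job is handed in; nothing more can be done
None
```

I handed the job in (the hand-in reported no verdict): the bell stands upright on the desk clear of the tray, the two lighter tins (about 0.2 and 0.28 kg) stand in the tray, and the full tin (about 0.57 kg) is held still and upright about 20 cm up.

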